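# Hang the aqua tube caddy on its screw

## Task

Pick up the aqua caddy by its grip bar and hang it on the brass screw of the grey stand: pass the wide part of its keyhole over the screw head, then slide the caddy down until the screw sits at the top of the narrow slot, and let go so that it hangs there by itself. Leave the pink caddy where it stands.

Things in the scene. Friction and masses are not known exactly. Their poses are not given: they have to be found in the camera images.
- aqua_caddy: Aqua caddy, 0.2-0.3 kg, loose: tray 80 (x) by 100 (y), 30 mm high; back plate x -46 to -40, 100 wide, 140 high; white grip bar at the plate's top, x -40 to 20, 14 mm wide in y, z 118 to 140, free all round: pinch it across y from above near x 0, z 129. Origin: centre of tray underside; z up, x out of its front, opposite the plate. Keyhole eye in the plate: 44 mm wide, z 36 to 74, centre y 0, z 58.
- aqua_slot (a point): Point in the aqua caddy's plate (x -43, y 0, z 102 mm of the caddy; same axes), 4 mm below the top end of the keyhole's narrow slot: the screw's axis lies here when the caddy hangs home. The slot is 12 mm wide, z 92 to 106, and widens from z 92 down to the 44 mm eye at z 74, whose centre is 44 mm below this point. It hangs with play, leaning up to 6 degrees.
- screw (a point): On the axis of the brass screw of the grey stand (fixed), midway along its shank: 8 mm off the panel, 115 mm above the bench. x: out along the screw, roughly away from the robot; z up. Shank 8 mm thick, 16 long; head 22 mm across, 6 thick. Panel 160 wide, 150 high, 12 thick, screw at mid-width, nothing below it; its foot lies behind. Hung caddy: x as here, underside 13 mm above the bench.
- pink_caddy: Pink caddy, same shape, size, origin and axes as the aqua one, 140 mm high, standing loose on the bench. Not to be moved.
Mind the look-alikes: they are no part of the job. Leave any green or orange look-alike of the aqua_caddy alone.

How it is judged:
By the outcome, as a careful person would: the job done as asked, in the order asked, and still so for the second after the job is handed in, with the robot touching nothing.
It also fails if it takes over 40 s, if anything falls off the work surface, if the arm or the gripper's body presses on something with over 40 N, if the wrist force passes 120 N, or if a joint passes its speed limit or range.

## Robot

A 6-joint arm with a two-finger parallel gripper is mounted at the origin on the work surface. World frame = base frame: x ahead of the robot, y to its left, z up, the work surface at z = 0. Lengths are in m, angles in rad, forces in N, time in s.
With the tool pointing down it reaches from about 0.35 to 0.975 m from the base axis. Payload 4.9 kg.
Tool frame: the origin (TCP) lies at the very end of the fingers, on their centre line; the grasp point (between the pads) lies 19 mm behind it; z points along the fingers, y is the line along which they close (so a half turn about z gives the same grasp; the last joint's range is limited). The gripper opens to 85 mm and grips with 20 to 120 N. Pads are 22 mm wide; open, the fingers measure 114 mm over their backs; the gripper's body (76 mm by 85 mm) begins 54 mm behind the grasp point. The pads swing forward as they close: fully open they stand 13 mm farther back than shut.
Start: joints at [1.091, 0.053, 1.613, -0, 1.476, -0.119], TCP at [0.221, 0.585, 0.231] pointing down, gripper open.
Joint ranges: [-3.01, 3.01], [-1.01, 2.22], [0.06, 2.58], [-1.02, 4.17], [0.09, 2.62], [-3.14, 3.14]. Speed limits (rad/s): [2.57, 2.57, 3.14, 3.14, 3.14, 3.14].

## Interface

Orientations are given as a rotation vector (axis times angle).
In Python, from station import ctrl gives the robot as it stands.
- The arm moves only by the shell command python3 -m crank 'ROWS' [OPENING] [FORCE]. ROWS is text: rows parted by semicolons, each of 4 numbers parted by spaces: the shift along the world's x, y, z in units of 0.5 m (1.0 is 0.5 m), then the turn about the world's z in units of 90 degrees (1.0 is 90 degrees). In form: x y z turn; .... A call has exactly 5 rows; each row shifts and turns the commanded pose from where the row before left it; what a row does not reach is not made up. A row lasts 1/12 s, in which the tool goes at most 41.7 mm and 7.16 degrees, less where a joint would pass 70% of its speed; a pose out of reach is approached as far as the arm can. A call with a number of a shift or a turn outside -1 to 1 is refused whole. A call with a gripper value outside its range is refused whole. OPENING is the opening in per cent of the stroke, from 0 (shut) to 100 (fully open), set as the call begins (- or left out, the last holds). The fingers move at their own pace and stop on an object; FORCE is the grip in N (left out, the last holds). Time passes only in rows, so rows that do not move let the fingers close, or fill a call up. It gives the time, the measured TCP pose, the force, the opening and the grip force at its end, in the units of the state.
- ctrl.get_obs(): the state, without advancing time (a new reading comes with each control period).
- ctrl.get_image(name): name is "scene" or "top"; returns (picture, depth): 420x560x3 uint8, red, green, blue; 420x560 float32, m along the optical axis (not along the pixel's ray), 0 where there is no reading.
- ctrl.get_calibration(name): a dict with "fx", "fy", "cx", "cy" (pixels), "extrinsics" (4x4, takes a point from world to camera coordinates). Camera axes: x right, y down, z forward; pixel columns grow to the right and rows downward; lengths in m; the calibration is good to about 2 mm. A picture is of the moment at which its call begins. get_calibration takes no time and is no camera call.
- ctrl.finish_job(): hands the job in; it is judged then, once.
The state is a dict: "t": time; "q": joint angles; "dq": joint speeds; "effort": joint torques, N m; "tool_pos": TCP position; "tool_rot": TCP orientation; "contact_force": force on the tool from outside, world axes, zero at the start; "wrist_torque": the same for the moment, N m; "opening": finger opening in m; "grip_force": force on a finger pad.
Only numpy, scipy, OpenCV 4.12 (cv2) and the standard library are available. Lean on these libraries where they do the work, as an engineer would, in place of code of your own. Each camera call takes 0.05 s, during which the arm holds its last target. There are 200 camera calls.

## Working session

There is one attempt and no reset: what is moved stays moved. The work goes in short steps, Python scripts to look and compute and a shell command to move; the robot and the scene stay as the last step left them, time stands still between calls to the robot, and variables do not carry over. Pictures are saved under pics/ and viewed, at most 10 in all, crops included, and the job is handed in when it is done.

```bash
mkdir -p pics
cat > h.py <<'E'
import numpy as np,cv2
from station import ctrl
def pts(name,save=None):
    im,d=ctrl.get_image(name); k=ctrl.get_calibration(name)
    if save: cv2.imwrite('pics/'+save,im[:,:,::-1])
    v,u=np.mgrid[:420,:560]
    P=np.stack([(u-k['cx'])/k['fx']*d,(v-k['cy'])/k['fy']*d,d],-1)
    E=np.array(k['extrinsics']); W=(P-E[:3,3])@E[:3,:3]
    W[d==0]=np.nan
    return im,W,cv2.cvtColor(im,cv2.COLOR_RGB2HSV)
E
python3 - <<'E'
from h import *
for n in('scene','top'):
    im,W,h=pts(n,n+'0.png'); np.savez('/tmp/'+n,im=im,W=W,h=h)
    k=ctrl.get_calibration(n);E=np.array(k['extrinsics']);print(n,-E[:3,:3].T@E[:3,3],k['fx'])
print(ctrl.get_obs())
E
```

```text
scene [0.97834162 0.77972898 0.68719957] 445.8909159192054
top [0.43724269 0.01876338 0.87465098] 397.4607883064968
{'t': 0.1, 'q': array([ 1.09100093e+00,  5.32935804e-02,  1.61416709e+00, -4.65330842e-06,
        1.47600478e+00, -1.18994792e-01]), 'dq': array([ 1.14944631e-05, -1.51871816e-03, -3.00959792e-03,  3.38494064e-04,
        3.32282325e-05, -3.19378796e-04]), 'effort': array([ 9.88986267e-05, -3.94905889e+01, -3.71363246e+01, -1.14358388e-04,
        3.98601580e-03,  1.64346454e-05]), 'tool_pos': array([0.22037271, 0.5842512 , 0.23017805]), 'tool_rot': array([-5.63575989e-01, -3.09007056e+00,  2.81256630e-03]), 'contact_force': array([ 0.40835208,  0.20957323, -0.09308834]), 'wrist_torque': array([-0.03226567,  0.03860069,  0.03721053]), 'grip_force': 0.0, 'opening': 0.08528073259192899}
```

View pics/scene0.png

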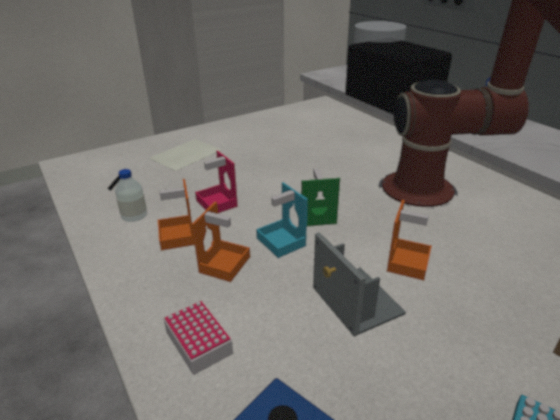

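View pics/top0.png

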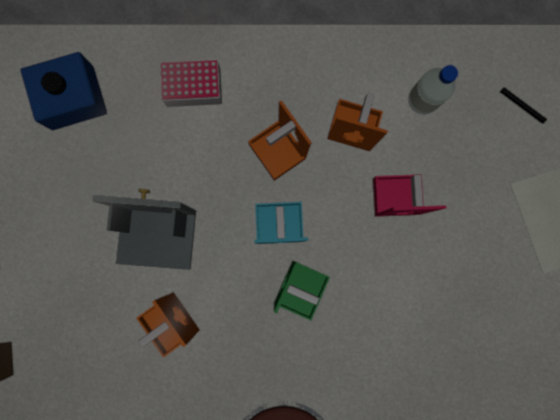

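The scene view shows the aqua caddy at about (285,225) and the screw at (330,270). The top view has the caddy at (280,223), with its plate towards the robot, and the screw head at (143,192) pointing away from the robot. Next I measure both.

```bash
cat > m.py <<'E'
from h import *
def rect(P):
    c,s,a=cv2.minAreaRect((P[:,:2]*1000).astype(np.float32)); return np.round(c,1),np.round(s,1),round(a,2)
if __name__=='__main__':
  for n in('top','scene'):
    z=np.load(f'/tmp/{n}.npz'); W,h,im=z['W'],z['h'],z['im']
    aq=(abs(h[...,0].astype(int)-95)<10)&(h[...,1]>100)&(h[...,2]>50)
    R=np.zeros_like(aq)
    if n=='top': R[190:255,240:320]=1
    else: R[175:265,245:315]=1
    P=W[aq&R]; P=P[~np.isnan(P[:,0])]
    print(n,'aqua',len(P),P.min(0),P.max(0))
    pl=P[P[:,2]>.05]; tr=P[(P[:,2]<.04)]
    print(' plate',rect(pl) if len(pl) else 0,' tray',rect(tr))
    b=R&(h[...,1]<60)&(W[...,2]>.11)&(W[...,2]<.16)
    Q=W[b]; print(' bar',len(Q),rect(Q),np.median(Q[:,2]))
    # brass
    br=(abs(h[...,0].astype(int)-20)<8)&(h[...,1]>110)
    S=np.zeros_like(aq)
    if n=='top': S[180:203,130:160]=1
    else: S[258:285,318:342]=1
    v,u=np.where(br&S); Q=W[br&S]; print(' brass',len(Q),u.mean(),v.mean(),np.nanmedian(Q,0),np.nanmin(Q,0),np.nanmax(Q,0))
    if n=='top':
      g=np.zeros_like(aq);g[180:280,85:205]=1
      Q=W[g&(W[...,2]>.14)&(W[...,2]<.16)]; print(' panel top',len(Q),rect(Q),cv2.boxPoints(cv2.minAreaRect((Q[:,:2]*1000).astype(np.float32))))
    else:
      g=np.zeros_like(aq);g[245:320,312:362]=1
      Q=W[g&(h[...,1]<70)&(W[...,2]>.03)&(W[...,2]<.145)]
      for i in range(3):
        A=np.c_[Q[:,1:],np.ones(len(Q))]; c=np.linalg.lstsq(A,Q[:,0],rcond=None)[0]; r=Q[:,0]-A@c; Q=Q[abs(r)<max(.003,np.median(abs(r))*2)]
      print(' panel plane x=a y+b z+c',c,len(Q),Q.min(0),Q.max(0))
E
python3 m.py
python3 -c "
from station import ctrl
from scipy.spatial.transform import Rotation as R
print(R.from_rotvec(ctrl.get_obs()['tool_rot']).as_matrix().round(3))"
```

```text
top aqua 1548 [ 4.52192755e-01 -4.55008155e-02 -7.82386227e-05] [0.53935489 0.052851   0.14378185]
 plate (array([456.6,   2.5]), array([ 6.6, 96.2]), 2.02)  tray (array([495.9,   4. ]), array([84.3, 97.4]), 1.96)
 bar 238 (array([487.8,  25.4]), array([61.5, 55.9]), 2.04) 0.14054007416544678
 brass 39 143.30769230769232 192.51282051282053 [0.55028665 0.26295235 0.12116258] [0.53865612 0.25380347 0.11777068] [0.55509862 0.26937894 0.12881432]
 panel top 622 (array([528.6, 266.1]), array([160.3,  12.3]), 84.84) [[515.31805 186.83441]
 [527.5606  185.72961]
 [541.9653  345.35284]
 [529.7227  346.45764]]
scene aqua 1658 [ 0.40112916 -0.04664986  0.00045267] [0.54224542 0.05802846 0.14172236]
 plate (array([452.6,   2.5]), array([92. , 61.3]), 53.52)  tray (array([497.9,   5.2]), array([ 86.6, 103.3]), 2.0)
 bar 299 (array([479.3,  33.8]), array([304. , 102.8]), 54.13) 0.1323262363768697
 brass 59 328.6271186440678 270.49152542372883 [0.55378713 0.2677735  0.11817784] [0.53461682 0.25789692 0.11074755] [0.55785194 0.27408473 0.12635747]
 panel plane x=a y+b z+c [ 0.09200675 -0.00132384  0.50951064] 1687 [0.5254489  0.18595385 0.03004111] [0.54235915 0.34698301 0.14494053]
[[-0.936  0.353 -0.001]
 [ 0.353  0.936 -0.002]
 [ 0.    -0.002 -1.   ]]
```

```bash
for i in 1 2 3 4; do :; done
python3 -m crank '0.028 -0.058 -0.002 0.0126;0.028 -0.058 -0.002 0.0126;0.028 -0.058 -0.002 0.0126;0.028 -0.058 -0.002 0.0126;0.028 -0.058 -0.002 0.0126' 70 40
python3 -m crank '0.028 -0.058 -0.002 0.0126;0.028 -0.058 -0.002 0.0126;0.028 -0.058 -0.002 0.0126;0.028 -0.058 -0.002 0.0126;0.028 -0.058 -0.002 0.0126'
python3 -m crank '0.028 -0.058 -0.002 0.0126;0.028 -0.058 -0.002 0.0126;0.028 -0.058 -0.002 0.0126;0.028 -0.058 -0.002 0.0126;0.028 -0.058 -0.002 0.0126'
python3 -m crank '0.028 -0.058 -0.002 0.0126;0.028 -0.058 -0.002 0.0126;0.028 -0.058 -0.002 0.0126;0.028 -0.058 -0.002 0.0126;0 0 0 0'
cat > s.py <<'E'
from h import *; import sys
from scipy.spatial.transform import Rotation as R
im,W,h=pts('scene')
cv2.imwrite('pics/'+sys.argv[1],cv2.resize(im[130:340,180:460,::-1],None,fx=2.5,fy=2.5))
im,W,h=pts('top','t'+sys.argv[1])
o=ctrl.get_obs();M=R.from_rotvec(o['tool_rot']).as_matrix()
print(o['t'],o['tool_pos'].round(4),M[:,1].round(3),np.degrees(np.arctan2(M[1,1],M[0,1])),o['opening'],o['grip_force'],o['contact_force'].round(1),o['wrist_torque'].round(2))
E
python3 s.py a1.png
```

```text
t: 0.52
tool_pos: [0.2907, 0.4382, 0.2256]
tool_rot: [-0.408, -3.115, 0.001]
contact_force: [0.1, 0.4, 0.5]
opening: 0.0596
grip_force: 0.0
t: 0.93
tool_pos: [0.3607, 0.2932, 0.2208]
tool_rot: [-0.253, -3.131, 0.001]
contact_force: [0.8, 0.0, -0.1]
opening: 0.0594
grip_force: 0.0
t: 1.35
tool_pos: [0.4307, 0.1482, 0.2159]
tool_rot: [-0.099, -3.14, 0.0]
contact_force: [0.5, -0.7, 1.0]
opening: 0.0602
grip_force: 0.0
t: 1.77
tool_pos: [0.4878, 0.0297, 0.2117]
tool_rot: [0.017, -3.141, 0.003]
contact_force: [-0.8, 0.2, 0.6]
opening: 0.0598
grip_force: 0.0
1.8667 [0.4865 0.033  0.2117] [-0.013  1.     0.001] 90.72352354283626 0.06026598469363472 0.0 [0.4 0.2 0.1] [ 0.05  0.02 -0.  ]
```

View pics/a1.png

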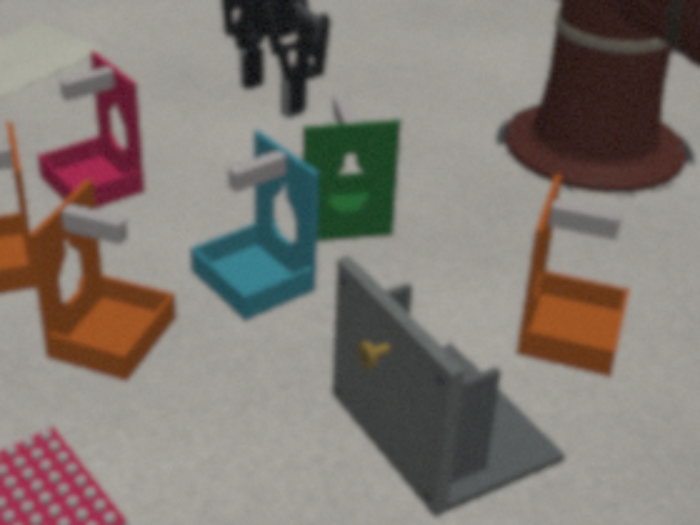

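The view shows the gripper above and behind the aqua caddy, with the fingers at about (270,60) in the crop; the caddy is undisturbed. I'll check the bar's position in the stored top view before descending.

```bash
python3 - <<'E'
from m import *
for n,(a,b,c,d) in(('top',(203,241,270,292)),('scene',(188,212,268,298))):
    z=np.load(f'/tmp/{n}.npz');W,h=z['W'],z['h'];R=np.zeros(h.shape[:2],bool);R[a:b,c:d]=1
    m=R&(h[...,1]<70)&(W[...,2]>.115)&(W[...,2]<.16)
    Q=W[m];print(n,len(Q),rect(Q),np.median(Q,0))
E
python3 -m crank '0.012 -0.029 0 0.007;0.012 -0.029 0 0.007;0 0 -0.02 0;0 0 -0.02 0;0 0 0 0'
```

```text
top 240 (array([489.2,   4.2]), array([60.2, 13.5]), 2.04) [0.48889843 0.00407686 0.14050759]
scene 261 (array([478.1,  -1.3]), array([82.2, 48.6]), 38.27) [0.48890948 0.00943888 0.13254903]
t: 2.28
tool_pos: [0.4965, 0.0061, 0.1889]
tool_rot: [0.06, -3.136, -0.002]
contact_force: [-0.2, -0.3, 0.7]
opening: 0.06
grip_force: 0.0
```

```bash
python3 -m crank '0 0 -0.04 0;0 0 -0.04 0;0 0 -0.04 0;0 0 -0.036 0;0 0 0 0'
python3 -m crank '0 0 0 0;0 0 0 0;0 0 0 0;0 0 0 0;0 0 0 0' 0 60
python3 -m crank '0 0 0 0;0 0 0 0;0 0 0 0;0 0 0 0;0 0 0 0'
```

```text
t: 2.7
tool_pos: [0.4948, 0.0063, 0.1094]
tool_rot: [0.06, -3.132, -0.003]
contact_force: [-1.1, 0.3, -1.2]
opening: 0.0595
grip_force: 0.0
t: 3.12
tool_pos: [0.4999, 0.0044, 0.116]
tool_rot: [-0.059, 3.137, -0.002]
contact_force: [1.0, -0.7, 2.0]
opening: 0.013
grip_force: 61.0
t: 3.53
tool_pos: [0.5, 0.0043, 0.1159]
tool_rot: [-0.058, 3.138, -0.001]
contact_force: [0.9, -2.3, 5.7]
opening: 0.0131
grip_force: 61.6
```

```bash
python3 -m crank '0 0 0.02 0;0 0 0.05 0;0 0 0.07 0;0 0 0.07 0;0 0 0.07 0'
python3 -m crank '0 0 0.07 0;0 0 0.02 0;0 0 0 0;0 0 0 0;0 0 0 0'
python3 s.py a2.png
```

```text
t: 3.95
tool_pos: [0.497, 0.0053, 0.2541]
tool_rot: [0.059, -3.137, -0.002]
contact_force: [1.3, -0.6, -2.9]
opening: 0.0131
grip_force: 60.3
t: 4.37
tool_pos: [0.4972, 0.005, 0.2957]
tool_rot: [0.058, -3.135, -0.002]
contact_force: [-0.5, -0.5, -3.5]
opening: 0.0129
grip_force: 60.3
4.4667 [0.4973 0.005  0.2957] [-0.037  0.999  0.001] 92.13441156632926 0.012899137719531682 60.335304737091064 [-0.6 -1.5 -3. ] [-0.01 -0.06 -0.02]
```

View pics/a2.png

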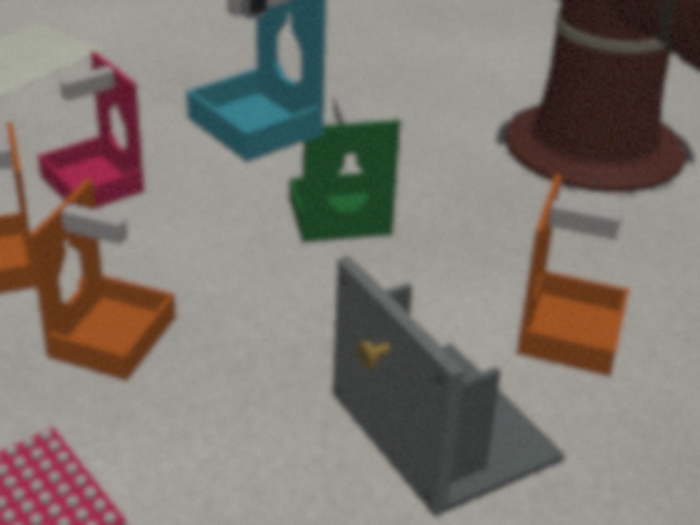

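The caddy is held level, seen around (260,90) in the crop. Next I move it to the stand-off in front of the screw.

```bash
python3 -m crank '0.016 0.030 0 -0.009;0.03 0.059 0 -0.009;0.03 0.059 0 -0.009;0.03 0.059 0 -0.009;0.03 0.059 0 -0.009'
python3 -m crank '0.03 0.059 0 -0.009;0.03 0.059 0 -0.009;0.028 0.059 0 -0.009;0.024 0.044 0 -0.009;0.008 0.018 0 0'
python3 -m crank '0 0 0 0;0 0 0 0;0 0 0 0;0 0 0 0;0 0 0 0'
cat > cad.py <<'E'
from m import *; import sys
from scipy.spatial.transform import Rotation as R
# aqua caddy pose relative to TCP from both views
for n in('top','scene'):
    im,W,h=pts(n,sys.argv[1]+n+'.png')
    aq=((abs(h[...,0].astype(int)-95)<10)&(h[...,1]>100)&(h[...,2]>50))
    N,L,st,_=cv2.connectedComponentsWithStats(aq.astype(np.uint8))
    o=ctrl.get_obs();T=o['tool_pos']
    P=W[aq]; P=P[np.linalg.norm(P[:,:2]-T[:2],axis=1)<.09]
    P=P[(P[:,2]>T[2]-.13)&(P[:,2]<T[2]+.04)]
    zr=P[:,2]-T[2]+.116
    t=P[zr<.036]; print(n,'tray',len(t),rect(t),'z',np.percentile(t[:,2],[1,99]).round(4))
    p=P[(zr>.045)&(zr<.13)]
    if len(p)>50:
        A=np.c_[p[:,1:],np.ones(len(p))]
        for i in range(4):
            c=np.linalg.lstsq(A,p[:,0],rcond=None)[0]; r=p[:,0]-A@c; k=abs(r)<max(.003,2*np.median(abs(r))); A,p=A[k],p[k]
        print('  plate plane',c.round(4),len(p),p.min(0).round(4),p.max(0).round(4))
M=R.from_rotvec(o['tool_rot']).as_matrix()
print(o['t'],T.round(4),'yaw',np.degrees(np.arctan2(M[1,1],M[0,1]))-90,o['opening'],o['grip_force'],o['contact_force'].round(1),o['wrist_torque'].round(2))
E
python3 cad.py b1
```

```text
t: 4.88
tool_pos: [0.5663, 0.139, 0.2968]
tool_rot: [-0.054, -3.137, 0.001]
contact_force: [-0.4, 0.1, -3.4]
opening: 0.0128
grip_force: 60.3
t: 5.3
tool_pos: [0.6266, 0.26, 0.2958]
tool_rot: [-0.138, -3.134, 0.0]
contact_force: [-0.2, -0.5, -3.1]
opening: 0.0131
grip_force: 60.3
t: 5.72
tool_pos: [0.6264, 0.2561, 0.2996]
tool_rot: [0.143, 3.138, -0.0]
contact_force: [-0.0, 0.2, -2.3]
opening: 0.0132
grip_force: 60.3
top tray 1618 (array([621.3, 254. ]), array([94.3, 84.9]), 84.47) z [0.1855 0.2188]
  plate plane [ 0.1012 -0.0064  0.5555] 106 [0.5747 0.2107 0.2288] [0.5849 0.2986 0.3136]
scene tray 2413 (array([623.9, 258.7]), array([103. ,  86.5]), 86.07) z [0.1854 0.2188]
  plate plane [0.0901 0.0053 0.5601] 795 [0.5795 0.212  0.2287] [0.5913 0.312  0.3129]
5.8167 [0.6265 0.2564 0.2997] yaw -5.213805412264023 0.012625666571989859 60.28709292411804 [ 0.1 -0.4 -2.5] [-0.02 -0.04  0.01]
```

```bash
python3 -m crank '0 0.002 -0.02 0;0 0 -0.05 0;0 0 -0.06 0;0 0 -0.06 0;0 0 -0.04 0'
python3 -m crank '0 0 -0.02 0;0 0 -0.004 0;0 0 0 0;0 0 0 0;0 0 0 0'
python3 cad.py b2
python3 -c "
import cv2;im=cv2.imread('pics/b2scene.png')
cv2.imwrite('pics/b2c.png',cv2.resize(im[150:340,220:430],None,fx=3,fy=3,interpolation=cv2.INTER_CUBIC))"
```

```text
t: 6.23
tool_pos: [0.6249, 0.2576, 0.18]
tool_rot: [-0.141, -3.134, 0.002]
contact_force: [-0.5, 0.3, -3.5]
opening: 0.0132
grip_force: 60.2
t: 6.65
tool_pos: [0.628, 0.2587, 0.1751]
tool_rot: [0.141, 3.134, 0.002]
contact_force: [0.4, -0.1, -2.3]
opening: 0.0127
grip_force: 60.3
top tray 1174 (array([623.2, 253.7]), array([88.7, 84.8]), 84.67) z [0.0606 0.0933]
  plate plane [ 0.1049 -0.0077  0.5557] 167 [0.5768 0.2139 0.104 ] [0.5868 0.2853 0.1886]
scene tray 2156 (array([624.5, 260.9]), array([101.8,  87. ]), 84.59) z [0.0603 0.0933]
  plate plane [ 8.720e-02 -2.000e-04  5.638e-01] 560 [0.582  0.2194 0.1037] [0.5927 0.3149 0.1884]
6.75 [0.6277 0.2586 0.1746] yaw -5.15725107694665 0.012828925439951368 60.2598237991333 [ 0.2 -0.5 -2.7] [-0.06 -0.04  0.03]
```

View pics/b2c.png

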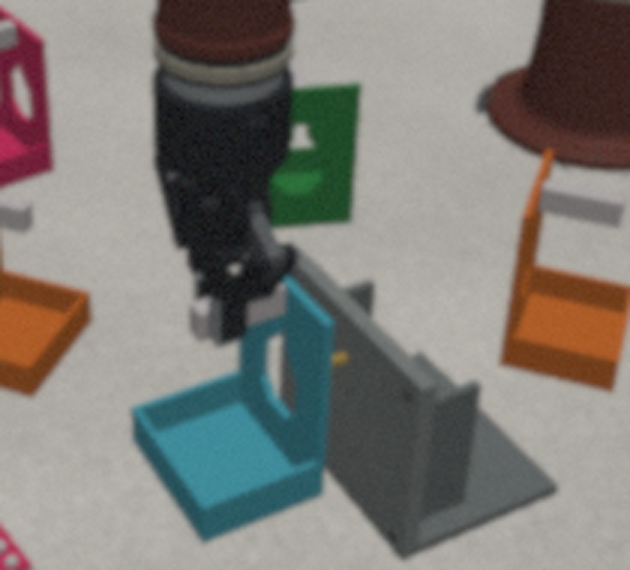

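The plate stands clear of the screw, with the eye at (275,370) level with it at (338,357) in the crop. I go in by 40 mm along the screw axis.

```bash
python3 -m crank '-0.010 0.001 -0.004 0;-0.018 0.001 0 0;-0.018 0.001 0 0;-0.018 0.001 0 0;-0.012 0 0 0'
python3 -m crank '-0.004 0 0 0;0 0 0 0;0 0 0 0;0 0 0 0;0 0 0 0'
python3 cad.py b3
python3 -c "
import cv2;im=cv2.imread('pics/b3scene.png')
cv2.imwrite('pics/b3c.png',cv2.resize(im[180:340,240:400],None,fx=3.7,fy=3.7,interpolation=cv2.INTER_CUBIC))"
```

```text
t: 7.17
tool_pos: [0.587, 0.2605, 0.1702]
tool_rot: [-0.14, -3.138, 0.0]
contact_force: [0.1, 0.3, -3.3]
opening: 0.0126
grip_force: 60.3
t: 7.58
tool_pos: [0.587, 0.2602, 0.1704]
tool_rot: [0.142, 3.138, 0.0]
contact_force: [-0.1, -0.7, -2.6]
opening: 0.0125
grip_force: 60.3
top tray 1115 (array([582.2, 255. ]), array([88.7, 83.8]), 85.24) z [0.0559 0.0879]
  plate plane [ 0.1055 -0.0029  0.5135] 110 [0.5361 0.2162 0.0996] [0.5452 0.2872 0.1841]
scene tray 2089 (array([580.2, 262. ]), array([103.5,  94.3]), 86.18) z [0.0556 0.089 ]
  plate plane [0.0867 0.0037 0.5223] 568 [0.5401 0.2166 0.0994] [0.5518 0.3159 0.1842]
7.6833 [0.5869 0.2602 0.1703] yaw -5.168464413389486 0.012612954591658612 60.295093059539795 [-0.2  0.1 -3. ] [-0.05 -0.02 -0.  ]
```

View pics/b3c.png

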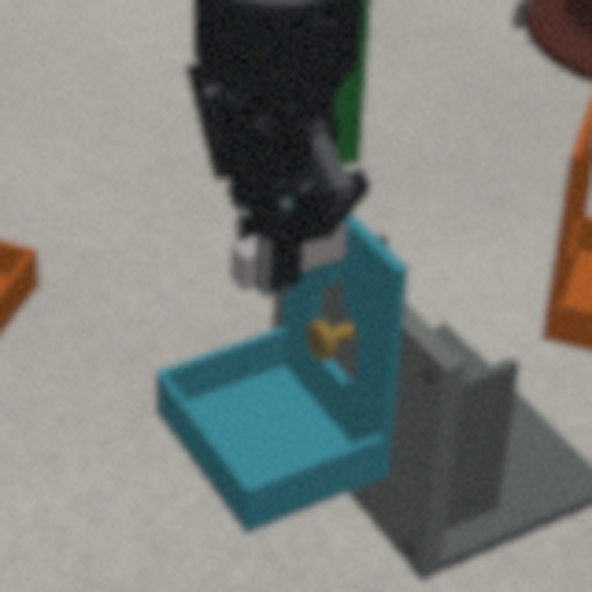

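The brass head at (330,335) in the crop shows through the eye, and there is no contact force. I slide down, watching forces.

```bash
python3 -m crank '0 0.001 -0.01 0;0 0 -0.01 0;0 0 -0.01 0;0 0 -0.01 0;0 0 0 0'
python3 -m crank '0 0 -0.01 0;0 0 -0.01 0;0 0 0 0;0 0 0 0;0 0 0 0'
python3 s.py c1.png
```

```text
t: 8.1
tool_pos: [0.5856, 0.2604, 0.1481]
tool_rot: [-0.141, -3.135, 0.002]
contact_force: [-0.8, -0.7, -3.6]
opening: 0.0125
grip_force: 60.2
t: 8.52
tool_pos: [0.5867, 0.2608, 0.1404]
tool_rot: [0.141, 3.138, 0.0]
contact_force: [-0.0, 0.6, -2.9]
opening: 0.0128
grip_force: 60.2
8.6167 [0.5869 0.2608 0.1407] [0.09  0.996 0.   ] 84.84490845364527 0.013125490503392956 60.236220359802246 [ 0.   0.3 -2.9] [ 0.03 -0.01  0.01]
```

```bash
python3 -m crank '0 0 -0.006 0;0 0 -0.006 0;0 0 -0.004 0;0 0 0 0;0 0 0 0'
python3 -m crank '0 0 -0.002 0;0 0 -0.002 0;0 0 -0.002 0;0 0 0 0;0 0 0 0'
python3 s.py c2.png
```

```text
t: 9.03
tool_pos: [0.5864, 0.2607, 0.1319]
tool_rot: [-0.141, -3.138, 0.0]
contact_force: [-0.3, -0.0, -3.3]
opening: 0.013
grip_force: 60.3
t: 9.45
tool_pos: [0.5866, 0.2607, 0.1292]
tool_rot: [-0.141, -3.138, 0.0]
contact_force: [-0.4, 0.8, -2.5]
opening: 0.0125
grip_force: 60.3
9.55 [0.5867 0.2608 0.1293] [0.09  0.996 0.   ] 84.84565698536575 0.01278355997856178 60.323617458343506 [ 0.2 -0.1 -3.1] [-0.05 -0.03 -0.  ]
```

View pics/c2.png

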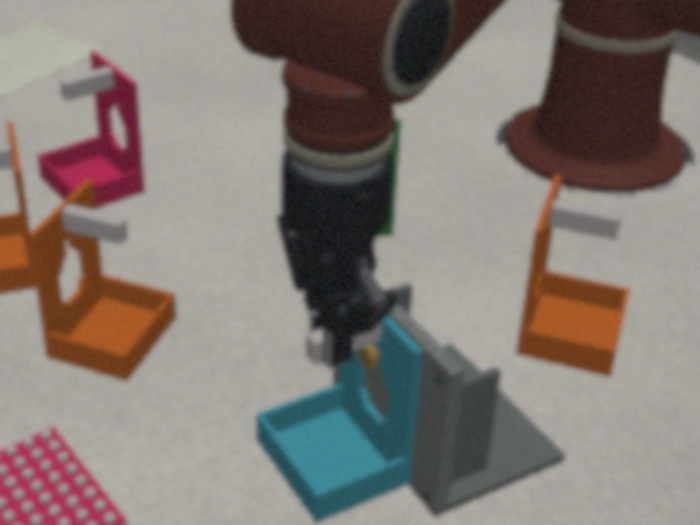

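The screw head at (370,355) in the crop now lies at the top of the eye, in the slot. I lower in 1 mm steps until the weight comes off.

```bash
python3 -m crank '0 0 -0.002 0;0 0 -0.002 0;0 0 0 0;0 0 0 0;0 0 0 0'
python3 -m crank '0 0 -0.002 0;0 0 0 0;0 0 0 0;0 0 0 0;0 0 0 0'
```

```text
t: 9.97
tool_pos: [0.587, 0.2609, 0.1283]
tool_rot: [0.141, 3.137, 0.001]
contact_force: [-1.4, 0.3, 3.0]
opening: 0.0131
grip_force: 61.1
t: 10.38
tool_pos: [0.5871, 0.2609, 0.128]
tool_rot: [0.141, 3.137, 0.001]
contact_force: [-2.8, -1.3, 6.8]
opening: 0.013
grip_force: 61.7
```

Contact comes at the expected height, so I release and withdraw upward.

```bash
python3 -m crank '0 0 0.002 0;0 0 0 0;0 0 0 0;0 0 0 0;0 0 0 0' 50
python3 -m crank '0 0 0.01 0;0 0 0.03 0;0 0 0.05 0;0 0 0.06 0;0 0 0.06 0'
python3 -m crank '0 0 0.06 0;0 0 0.06 0;0 0 0.04 0;0 0 0 0;0 0 0 0'
python3 s.py d1.png
```

```text
t: 10.8
tool_pos: [0.5865, 0.2607, 0.1269]
tool_rot: [-0.141, -3.138, 0.0]
contact_force: [-0.6, 0.4, 0.8]
opening: 0.0427
grip_force: 0.0
t: 11.22
tool_pos: [0.5864, 0.2607, 0.2343]
tool_rot: [-0.141, -3.138, 0.0]
contact_force: [0.1, -0.4, -0.1]
opening: 0.0427
grip_force: 0.0
t: 11.63
tool_pos: [0.5874, 0.261, 0.3156]
tool_rot: [0.141, 3.134, 0.003]
contact_force: [1.0, -0.0, -0.3]
opening: 0.0428
grip_force: 0.0
11.7333 [0.5861 0.2606 0.3113] [ 0.09   0.996 -0.001] 84.8411651632207 0.04273311054290775 0.0 [-0.  -0.3 -0.4] [-0.01 -0.02 -0.03]
```

View pics/d1.png

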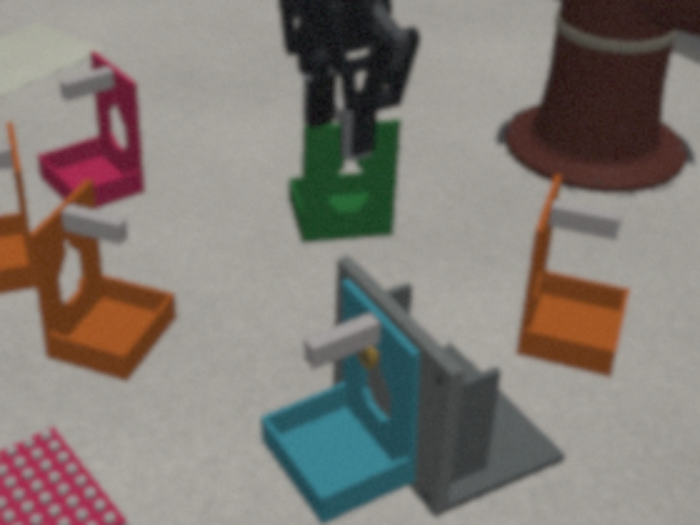

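The aqua caddy hangs on the screw (head at (370,355)) with the gripper clear at the top. The pink caddy at (90,130) is unmoved. I let it settle, then hand in.

```bash
python3 -m crank '0 0 0 0;0 0 0 0;0 0 0 0;0 0 0 0;0 0 0 0'
python3 - <<'E'
from h import *
im,W,h=pts('scene')
aq=(abs(h[...,0].astype(int)-95)<10)&(h[...,1]>100)&(h[...,2]>50)
R=np.zeros_like(aq);R[230:345,275:355]=1
P=W[aq&R];print(np.nanpercentile(P,[1,99],axis=0).round(3))
print(ctrl.finish_job())
E
```

```text
t: 12.15
tool_pos: [0.5865, 0.2607, 0.3117]
tool_rot: [-0.141, -3.138, 0.001]
contact_force: [0.2, -0.1, 1.9]
opening: 0.0425
grip_force: 0.0
[[0.536 0.213 0.011]
 [0.624 0.316 0.153]]
the job is handed in; nothing more can be done
None
```

The aqua caddy hangs by itself on the brass screw with its underside about 11–13 mm above the bench, the gripper is clear, the pink caddy was not touched, and the job was handed in at about 12 s.

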